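Fit a lens cell in a holder and close its retaining ring

ROBOT

A 6-joint arm with a two-finger parallel gripper is mounted at the origin on a cart in front of the work surface, level with it; the furniture and walls round the work are solid. World frame = base frame: x ahead of the robot, y to its left, z up, the work surface at z = 0. Lengths are in m, angles in degrees, forces in N, time in s.
With the tool pointing down it reaches from about 0.4 to 0.825 m from the base axis. Payload 7 kg.
Tool frame: the origin (TCP) lies midway between the tips of the shut fingers; the grasp point (between the pads) lies 19 mm behind it (ctrl.hold_point_z is the distance from the TCP to the grasp point, in m); z points along the fingers, y is the line along which they close (so a half turn about z gives the same grasp; the last joint's range is limited). The gripper opens to 88 mm and grips with 3 to 60 N. Pads are 19 mm wide; open, the fingers measure 130 mm over their backs; the gripper's body (78 mm by 193 mm) begins 47 mm behind the grasp point.
Start: joints at [-50.128, 20.546, 0.682, 0, -70.136, -16.507], TCP at [0.268, -0.62, 0.227] pointing down, gripper open.
Joint ranges: [-176.03, 176.03], [-82.01, 121.73], [-58.28, 71.71], [-173.87, 95.51], [-174.79, -0.11], [-173.66, 173.66]. Speed limits (degrees/s): [136.94, 136.94, 172.46, 180, 180, 180].

INTERFACE

Orientations are given as [roll, pitch, yaw] about the fixed x, y, z axes, in that order (R = Rz(yaw) Ry(pitch) Rx(roll)).
In Python, from plant import ctrl gives the robot as it stands.
- The arm moves only by the tool apply_moves, never from a script. Its argument "deltas" is a list of rows, each an object with "fingers": the finger opening in mm, from 0 to 87.6; "delta_pos": the shift along the tool's x, y, z in mm, a list of three; "angular": the turn, a rotation vector about the tool's x, y, z in degrees, a list of three. A call has 1 to 10 rows; each row is the pose to reach, as a shift and turn from the pose commanded when the call began, along the tool's axes at that moment; what a row does not reach only later rows make up. A row lasts 1/10 s, in which the tool goes at most 50 mm and 8.59 degrees, less where a joint would pass 70% of its speed; a pose out of reach is approached as far as the arm can. A call with a gripper value outside its range is refused whole. The fingers move at their own pace and stop on an object; the grip force is fixed at half the most. Time passes only in rows, so rows that repeat a pose let the fingers close. It gives the time, the measured TCP pose, the force, the opening and the grip force at its end, in the units of the state.
- ctrl.get_obs(): the state, without advancing time (a new reading comes with each control period).
- ctrl.snapshot(name): name is "side" or "top" or "wrist"; returns the picture (400x640x3 uint8, red, green, blue); there is no depth.
- ctrl.camera_params(name): a dict with "fx", "fy", "cx", "cy" (pixels), "cam_to_world" (4x4, takes a point from camera to world coordinates); the wrist camera has in their place "mount" (4x4, takes a point from camera to tool coordinates, whose origin is the TCP and whose axes are the flange's). Camera axes: x right, y up, looking along -z (the intrinsics and any distortion apply to the point x, -y, -z); pixel columns grow to the right and rows downward; lengths in m; the calibration is good to about 2 mm. A picture is of the moment at which its call begins: read the wrist's pose just before it. camera_params takes no time and is no camera call.
- ctrl.close_job(): hands the job in; it is judged then, once.
The state is a dict: "clock": time; "joint_pos": joint angles; "qvel": joint speeds; "tau": joint torques, N m; "tool_pos": TCP position; "orientation": TCP orientation; "force": force on the tool from outside, world axes, zero at the start; "moment": the same for the moment, N m; "opening": finger opening in m; "gripper_force": force on a finger pad.
Only numpy, scipy, OpenCV 4.12 (cv2) and the standard library are available. Lean on these libraries where they do the work, as an engineer would, in place of code of your own. Each camera call takes 0.05 s, during which the arm holds its last target. There are 200 camera calls.

TASK

Of the three upright lens cells on the worktop, take the one with the middle-sized flange and, keeping it upright, set it flange down in the bore of the lens holder so that it sits flat on the seat. Then turn the holder's retaining ring by its lever clockwise (seen from above) all the way to its stop, so that the jaws close over the flange.

Things in the scene. Friction and masses are not known exactly. Their poses are not given: they have to be found in the camera images.
- lens_cell_center (a point): Dark steel lens cell, upright, loose, 120 g, 50 mm tall: round flange 46 mm across, 8 mm thick at the bottom; plain tube 26 mm across above it, small glass on top. This point is its centre, 25 mm above its underside; z is its upright axis. Two other cells differ only in the flange: 68 mm (too big for the bore) and 30 mm (too small to hold). The three may swap places.
- barrel_seat (a point): Centre of the flat seat in the fixed holder's bore, 30 mm above the worktop; z up. The holder: a 130 x 130 x 10 mm grey base plate, a dark steel barrel (bore 52 mm) and on it a ring, 86 mm across, its top 27 mm above the seat, inside it a funnel narrowing from 76 to 52 mm. With the cell seated its centre is 25 mm above this point and 23 mm of its tube stand above the ring.
- clamp_ring (a joint): Turn of the aluminium retaining ring about the bore's axis, rad: 0 fully open, 1.4 at the closed stop, growing clockwise seen from above; starts at 0 to 0.2. It takes 1 to 2 N at the lever's pin and stays where left. Turning it slides three jaws inward over the flange; below 0.25 they leave the bore free, when turned they block it.
- lever_pin (a point): A point on the ring's lever: an upright round pin, 14 mm across, 85 mm from the bore's axis, at the end of a flat arm 12 mm wide on the robot's side of the ring. The pin's top is 10 mm above this point, the arm's top 26 mm below it. It goes round with the ring, past the front of the barrel from the robot's right to its left.
There are look-alikes about, which are no part of the job. What is shaped like the part that bears lens_cell_center but orange is not meant.

How it is judged (in metres and radians):
On the way:
1. the right cell sits flat on the seat while the ring is still open (horizontal distance between lens_cell_center and barrel_seat below 0.01 m and z of lens_cell_center in the frame of barrel_seat below 0.029 m and angle between lens_cell_center's own z axis and vertical below 0.17 rad and value of joint clamp_ring below 0.5 rad), for 0.2 s.
At the end, for the whole second after the job is handed in: The middle-sized cell stands upright (within 10 degrees) on the seat, its centre within 10 mm of the bore's axis and within 4 mm of its seated height, and the retaining ring is turned to more than 1.2 of its 1.4 rad (horizontal distance between lens_cell_center and barrel_seat below 0.01 m and z of lens_cell_center in the frame of barrel_seat between 0.021 and 0.029 m and angle between lens_cell_center's own z axis and vertical below 0.17 rad and value of joint clamp_ring above 1.2 rad); the robot touches nothing.
It fails at once if the right lens cell is tipped over (more than 45 degrees) (angle between lens_cell_center's own z axis and vertical above 0.785 rad).
It also fails if it takes over 48 s, if anything falls off the work surface, if the arm or the gripper's body presses on something with over 40 N, if the wrist force passes 120 N, or if a joint passes its speed limit or range.

## Working session

There is one attempt and no reset: what is moved stays moved. The work goes in short steps, Python scripts to look and compute and a tool call to move; the robot and the scene stay as the last step left them, time stands still between calls to the robot, and variables do not carry over. Pictures are saved under pics/ and viewed, at most 10 in all, crops included, and the job is handed in when it is done.

Besides the shell and the picture viewer there is one more tool, called after "Request:" as name(argument=value, ...) on one line, values as JSON. apply_moves: Moves the arm, as the interface text tells. Its arguments: {"type":"object","properties":{"deltas":{"type":"array"}},"required":["deltas"]}

```bash
mkdir -p pics; ls
python3 - <<'E'
from plant import ctrl
import cv2,numpy as np
np.set_printoptions(precision=4,suppress=True)
for n in("top","side"):
    cv2.imwrite(f"pics/{n}0.png",ctrl.snapshot(n)[:,:,::-1])
    print(n,ctrl.camera_params(n))
print(ctrl.camera_params("wrist"))
print(ctrl.get_obs())
E
```

```text
pics
top {'fx': 444.4598207521191, 'fy': 444.4598207521191, 'cx': 317.28620464469896, 'cy': 198.21912907483602, 'cam_to_world': array([[ 0.0224,  0.9897, -0.1411,  0.3655],
       [-0.9997,  0.0219, -0.0051, -0.035 ],
       [-0.002 ,  0.1412,  0.99  ,  1.0774],
       [ 0.    ,  0.    ,  0.    ,  1.    ]])}
side {'fx': 420.68970133847284, 'fy': 420.68970133847284, 'cx': 324.348486352116, 'cy': 199.42692758377888, 'cam_to_world': array([[-0.8621,  0.3419, -0.3741,  0.1488],
       [-0.5067, -0.5692,  0.6475,  0.6465],
       [ 0.0084,  0.7478,  0.6639,  0.7309],
       [ 0.    ,  0.    ,  0.    ,  1.    ]])}
{'fx': 291.6879095958224, 'fy': 291.6879095958224, 'cx': 319.72447273406647, 'cy': 197.8863719760433, 'mount': array([[ 0.0004,  0.9614,  0.2752,  0.0741],
       [ 1.    , -0.0003, -0.0004, -0.0008],
       [-0.0003,  0.2752, -0.9614, -0.1569],
       [ 0.    ,  0.    ,  0.    ,  1.    ]])}
{'clock': 0.1, 'joint_pos': array([-50.128 ,  20.5865,   0.6391,  -0.0188, -70.1349, -16.5077]), 'qvel': array([-0.0181, -0.0768,  0.1868,  0.1093, -0.0087,  0.0492]), 'tau': array([ -0.0005, -58.4164,  29.3753,   7.0156,   0.0102,  -0.0001]), 'tool_pos': array([ 0.2675, -0.6193,  0.2257]), 'orientation': array([ 179.9161,   -0.0065, -156.6421]), 'force': array([-0.1305, -0.099 ,  0.0576]), 'moment': array([ 0.0165,  0.0098, -0.0219]), 'gripper_force': 0.0, 'opening': 0.0871941561517903}
```

View pics/top0.png

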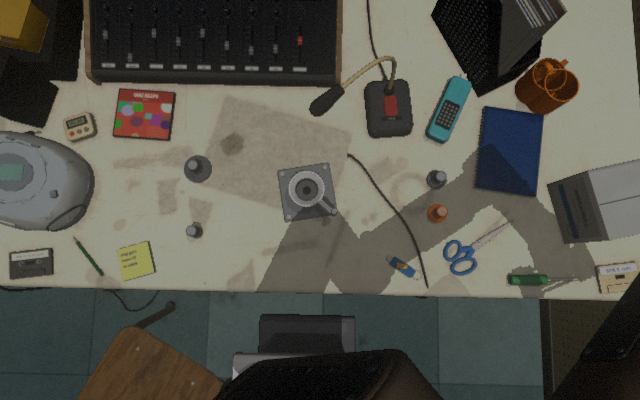

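View pics/side0.png

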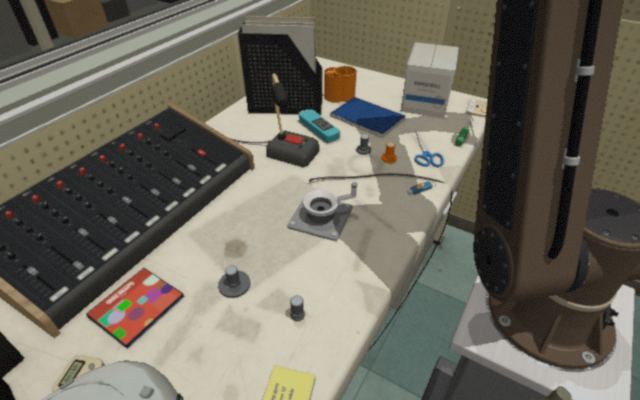

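The top view shows the big-flange cell near (197,168), the small one near (193,230), the middle-sized one near (436,179), the orange decoy at (437,213), and the holder at (307,190). I'll enlarge those.

Run:
```python
import cv2,numpy as np
t=cv2.imread("pics/top0.png");s=cv2.imread("pics/side0.png")
f=lambda im,x,y,w,h,k:cv2.resize(im[y:y+h,x:x+w],None,fx=k,fy=k,interpolation=cv2.INTER_CUBIC)
a=np.hstack([f(t,270,155,80,60,5),f(t,405,160,80,60,5)])
b=np.hstack([f(s,285,175,80,60,5),f(s,335,120,80,60,5)])
o=np.vstack([a,b]);o=cv2.convertScaleAbs(o,alpha=1.5)
for x in range(0,800,50):cv2.line(o,(x,0),(x,600),(0,255,255) if x%400==0 else (0,90,90),1)
for y in range(0,600,50):cv2.line(o,(0,y),(800,y),(0,255,255) if y%300==0 else (0,90,90),1)
cv2.imwrite("pics/crop0.png",o)
```

```text
(no output)
```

View pics/crop0.png

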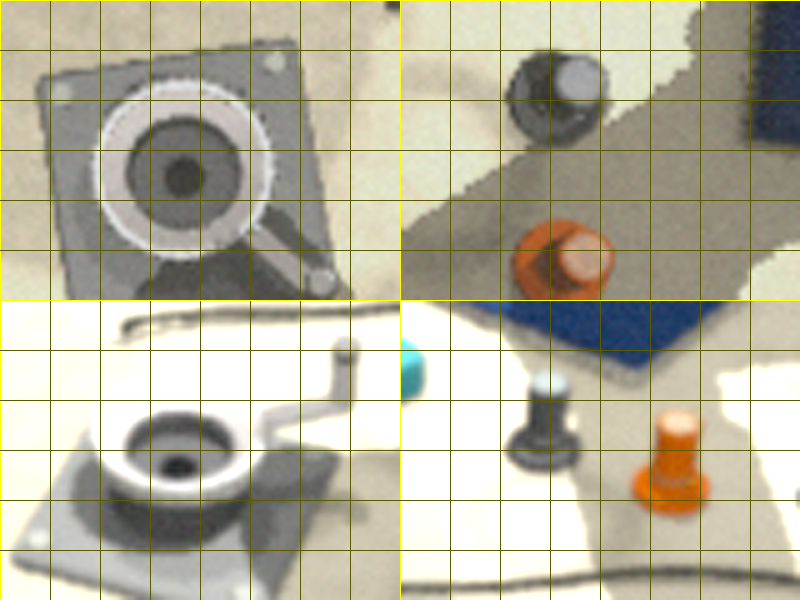

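```bash
cat > h.py <<'E'
import numpy as np
from plant import ctrl
from scipy.spatial.transform import Rotation as R
np.set_printoptions(precision=4,suppress=True)
def ray(n,u,v,T=None):
    p=ctrl.camera_params(n); T=p["cam_to_world"] if T is None else T
    return T[:3,3],T[:3,:3]@np.array([(u-p["cx"])/p["fx"],-(v-p["cy"])/p["fy"],-1])
def onz(n,u,v,z,T=None):
    o,d=ray(n,u,v,T); return o+d*(z-o[2])/d[2]
def tri(a,b):
    A=[];y=[]
    for o,d in(a,b):
        d=d/np.linalg.norm(d);P=np.eye(3)-np.outer(d,d);A.append(P);y.append(P@o)
    return np.linalg.lstsq(np.vstack(A),np.hstack(y),rcond=None)[0]
def wristT():
    o=ctrl.get_obs();M=np.eye(4);M[:3,:3]=R.from_euler("xyz",o["orientation"],degrees=True).as_matrix();M[:3,3]=o["tool_pos"]
    return M@ctrl.camera_params("wrist")["mount"]
def delta(goal,yaw):
    "tool-axis shift (mm) and rotvec (deg) from the present pose to goal, tool down with given yaw"
    o=ctrl.get_obs();r=R.from_euler("xyz",o["orientation"],degrees=True);g=R.from_euler("xyz",[180,0,yaw],degrees=True)
    return 1000*r.inv().apply(np.array(goal)-o["tool_pos"]),(r.inv()*g).as_rotvec(degrees=True)
E
python3 - <<'E'
from h import *
print("cell top",onz("top",440.2,175.2,.05),onz("side",364.6,136.2,.05),tri(ray("top",440.2,175.2),ray("side",364.6,136.2)))
print("flange",onz("top",435.9,179.2,.008))
print("ring",onz("top",306.2,188.4,.057),onz("side",320.4,204.2,.057),tri(ray("top",306.2,188.4),ray("side",320.4,204.2)))
print("pin",tri(ray("top",334,210.6),ray("side",353.6,184.2)))
E
```

```text
cell top [ 0.5731 -0.3174  0.05  ] [ 0.5729 -0.3198  0.05  ] [ 0.5722 -0.3171  0.0519]
flange [ 0.5714 -0.3183  0.008 ]
ring [ 0.5335 -0.0035  0.057 ] [0.5279 0.0088 0.057 ] [ 0.5353 -0.0032  0.0443]
pin [ 0.4801 -0.068   0.0847]
```

Crop: the ring centre is at (183,169), the pin top at (322,280) and the target cell's top at (578,78), all in the top-view panels. The flange measures about 47 mm, so this is the right cell. It stands at (0.572, -0.318), the bore is at about (0.5335, -0.0035), and the pin is at (0.480, -0.068).

Run:
```python
from h import *
print(delta([.572,-.318,.15],180))
```

```text
(array([-398.9872,  155.7329,   75.9065]), array([ 0.0814, -0.0235, 23.3579]))
```

Request:
apply_moves(deltas=[{"fingers":87,"delta_pos":[-45,17,8],"angular":[0,0,3]},{"fingers":87,"delta_pos":[-90,35,15],"angular":[0,0,6]},{"fingers":87,"delta_pos":[-135,52,25],"angular":[0,0,9]},{"fingers":87,"delta_pos":[-180,70,35],"angular":[0,0,12]},{"fingers":87,"delta_pos":[-225,88,45],"angular":[0,0,15]},{"fingers":87,"delta_pos":[-270,105,55],"angular":[0,0,18]},{"fingers":87,"delta_pos":[-315,123,65],"angular":[0,0,20]},{"fingers":87,"delta_pos":[-360,140,70],"angular":[0,0,22]},{"fingers":87,"delta_pos":[-399,156,76],"angular":[0,0,23.4]},{"fingers":87,"delta_pos":[-399,156,76],"angular":[0,0,23.4]}])

```text
clock: 1.1
tool_pos: [0.5748, -0.3144, 0.1488]
orientation: [180.0, -0.1, -179.8]
force: [0.2, -0.9, -0.1]
opening: 0.0873
gripper_force: 0.0
```

Run:
```python
from h import *
import cv2
T=wristT();im=ctrl.snapshot("wrist");cv2.imwrite("pics/w1.png",im[:,:,::-1]);np.save("T1.npy",T)
p=ctrl.camera_params("wrist")
for P in([.572,-.318,.05],[.572,-.318,.008]):
    c=np.linalg.inv(T)@np.r_[P,1];print(p["cx"]+p["fx"]*c[0]/-c[2],p["cy"]-p["fy"]*c[1]/-c[2])
print(ctrl.get_obs()["clock"],delta([.572,-.318,.029],180))
```

```text
316.3678855430383 195.73364436867132
316.7643481016198 185.05381590313436
1.15 (array([  1.1463,  -2.2313, 120.2626]), array([ 0.0377, -0.0992,  0.1605]))
```

View pics/w1.png

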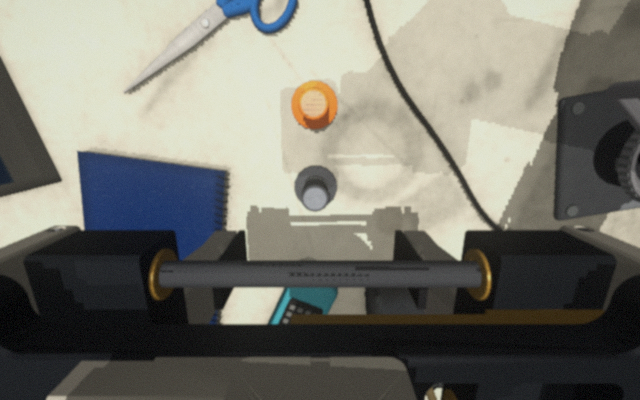

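The wrist view shows the cell top at (316,194) and the flange at (316,185), within about 1 mm of the prediction. I'll descend and grip.

Request:
apply_moves(deltas=[{"fingers":87,"delta_pos":[1,-2,40],"angular":[0,0,0]},{"fingers":87,"delta_pos":[1,-2,80],"angular":[0,0,0]},{"fingers":87,"delta_pos":[1,-2,110],"angular":[0,0,0]},{"fingers":87,"delta_pos":[1,-2,120],"angular":[0,0,0]},{"fingers":87,"delta_pos":[1,-2,120],"angular":[0,0,0]},{"fingers":50,"delta_pos":[1,-2,120],"angular":[0,0,0]},{"fingers":36,"delta_pos":[1,-2,120],"angular":[0,0,0]},{"fingers":30,"delta_pos":[1,-2,120],"angular":[0,0,0]},{"fingers":22,"delta_pos":[1,-2,120],"angular":[0,0,0]},{"fingers":15,"delta_pos":[1,-2,120],"angular":[0,0,0]}])

```text
clock: 2.15
tool_pos: [0.5714, -0.3202, 0.0313]
orientation: [-180.0, 0.1, 180.0]
force: [0.3, -0.4, -0.5]
opening: 0.0525
gripper_force: 0.0
```

Request:
apply_moves(deltas=[{"fingers":15,"delta_pos":[0,0,0],"angular":[0,0,0]},{"fingers":15,"delta_pos":[0,0,0],"angular":[0,0,0]},{"fingers":15,"delta_pos":[0,0,0],"angular":[0,0,0]},{"fingers":15,"delta_pos":[0,0,0],"angular":[0,0,0]}])

```text
clock: 2.55
tool_pos: [0.5711, -0.3201, 0.0305]
orientation: [180.0, -0.0, 180.0]
force: [-0.4, 0.5, 0.5]
opening: 0.0244
gripper_force: 30.0
```

Request:
apply_moves(deltas=[{"fingers":15,"delta_pos":[0,0,-30],"angular":[0,0,0]},{"fingers":15,"delta_pos":[0,0,-75],"angular":[0,0,0]},{"fingers":15,"delta_pos":[0,20,-110],"angular":[0,0,0]},{"fingers":15,"delta_pos":[8,65,-110],"angular":[0,0,0]},{"fingers":15,"delta_pos":[14,113,-110],"angular":[0,0,0]},{"fingers":15,"delta_pos":[20,160,-110],"angular":[0,0,0]},{"fingers":15,"delta_pos":[26,208,-110],"angular":[0,0,0]},{"fingers":15,"delta_pos":[32,255,-110],"angular":[0,0,0]},{"fingers":15,"delta_pos":[37,295,-110],"angular":[0,0,0]},{"fingers":15,"delta_pos":[37,316,-110],"angular":[0,0,0]}])

```text
clock: 3.55
tool_pos: [0.5334, -0.0015, 0.1407]
orientation: [180.0, 0.0, -179.9]
force: [1.0, -0.7, -0.4]
opening: 0.0243
gripper_force: 30.0
```

Request:
apply_moves(deltas=[{"fingers":15,"delta_pos":[0,0,0],"angular":[0,0,0]},{"fingers":15,"delta_pos":[0,0,0],"angular":[0,0,0]}])

```text
clock: 3.75
tool_pos: [0.5341, -0.0037, 0.1405]
orientation: [-180.0, -0.0, -180.0]
force: [-0.7, -0.0, -1.6]
opening: 0.0245
gripper_force: 30.0
```

Run:
```python
from h import *
import cv2
T=wristT();im=ctrl.snapshot("wrist");np.save("T2.npy",T)
o=ctrl.get_obs();print(o["clock"],o["tool_pos"],o["orientation"],o["opening"])
p=ctrl.camera_params("wrist")
for P in([.5335,-.0035,.057],[.48,-.068,.085],np.r_[o["tool_pos"][:2],o["tool_pos"][2]-.0305],np.r_[o["tool_pos"][:2],o["tool_pos"][2]-.0225]):
    c=np.linalg.inv(T)@np.r_[P,1];print(p["cx"]+p["fx"]*c[0]/-c[2],p["cy"]-p["fy"]*c[1]/-c[2])
cv2.imwrite("pics/w2.png",cv2.convertScaleAbs(cv2.resize(im[60:260,200:440,::-1],(720,600),interpolation=cv2.INTER_CUBIC),alpha=1.5))
```

```text
3.8 [ 0.5341 -0.0043  0.1404] [-179.9954   -0.0237  179.9844] 0.024588998932998568
320.6663817752696 202.8853193543059
231.21084807831534 142.92095372891762
319.75499127738294 226.08257822119597
319.7601719486473 230.53146834753517
```

View pics/w2.png

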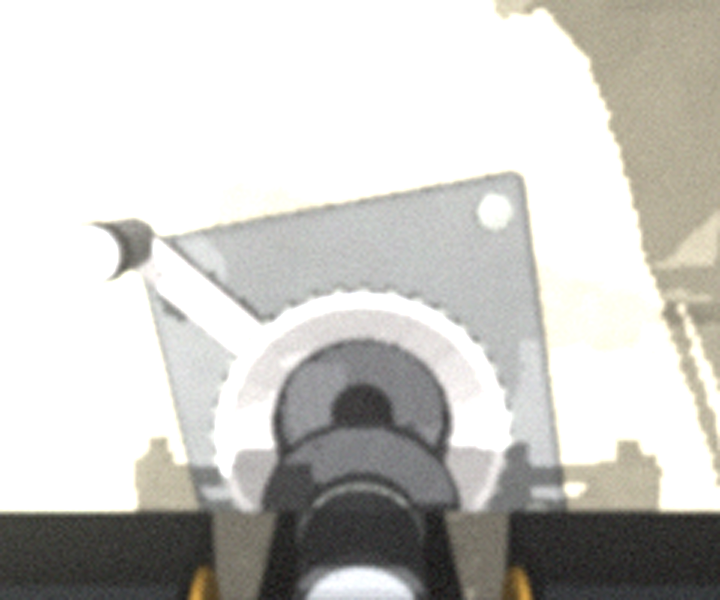

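Wrist view: the ring spans columns 213–513 with its top edge at row 288. The held flange spans columns 262–457 with its near edge at row 428. I'll compare both against projected circles.

Run:
```python
from h import *
T=np.load("T2.npy");p=ctrl.camera_params("wrist")
a=np.linspace(0,2*np.pi,360)
def ell(x,y,z,r):
    P=np.c_[x+r*np.cos(a),y+r*np.sin(a),0*a+z,0*a+1];c=P@np.linalg.inv(T).T
    u=(p["cx"]-p["fx"]*c[:,0]/c[:,2]-200)*3;v=(p["cy"]+p["fy"]*c[:,1]/c[:,2]-60)*3
    return [u.min(),u.max(),v.min(),v.max()]
t=np.array([.5341,-.0043,.1404])
for n,e in dict(ring=ell(.5335,-.0035,.057,.043),ring5=ell(.5285,-.0035,.057,.043),fb=ell(t[0],t[1],t[2]-.0305,.023),ft=ell(t[0],t[1],t[2]-.0225,.023),fb5=ell(t[0]-.005,t[1],t[2]-.0305,.023)).items():print(n,np.round(e,1))
```

```text
ring [212.1 511.9 278.3 565.5]
ring5 [211.3 512.7 259.9 550.2]
fb [258.9 459.7 401.5 589.3]
ft [254.9 463.7 411.3 605.7]
fb5 [258.3 460.4 379.6 570. ]
```

Run:
```python
from h import *
import cv2
T=wristT();p=ctrl.camera_params("wrist");im=ctrl.snapshot("wrist")
t=ctrl.get_obs()["tool_pos"];print(t)
k=5;x0,y0=245,150
o=cv2.resize(im[y0:y0+110,x0:x0+150,::-1],None,fx=k,fy=k,interpolation=cv2.INTER_CUBIC)
o=cv2.convertScaleAbs(o,alpha=1.3,beta=20)
a=np.linspace(0,2*np.pi,120)
def ell(x,y,z,r,col):
    P=np.c_[x+r*np.cos(a),y+r*np.sin(a),0*a+z,0*a+1];c=P@np.linalg.inv(T).T
    u=(p["cx"]-p["fx"]*c[:,0]/c[:,2]-x0+.5)*k;v=(p["cy"]+p["fy"]*c[:,1]/c[:,2]-y0+.5)*k
    cv2.polylines(o,[np.c_[u,v].astype(np.int32)],True,col,1)
ell(.5335,-.0035,.057,.043,(0,0,255));ell(.5335,-.0035,.03,.026,(0,160,255))
b=t[2]-.0305
ell(*t[:2],b,.023,(0,255,0));ell(*t[:2],b+.008,.023,(0,255,0));ell(*t[:2],b+.05,.013,(255,255,0));ell(*t[:2],b+.008,.013,(255,255,0))
cv2.imwrite("pics/w3.png",o)
```

```text
[ 0.5341 -0.0047  0.1404]
```

View pics/w3.png

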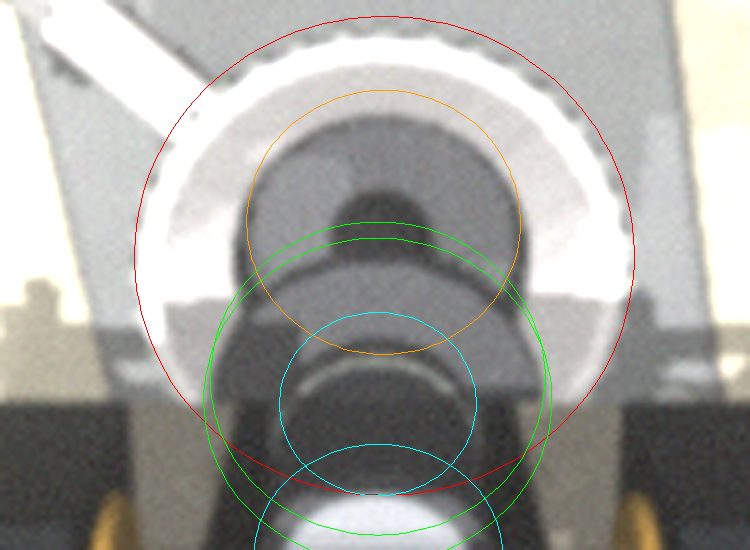

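The overlay shows the cell upright and untilted. The cell and ring share most of the same offset, which is camera calibration error. The remaining correction is about -1.5 mm in x and +1.5 mm in y. I'll lower it.

Request:
apply_moves(deltas=[{"fingers":15,"delta_pos":[1.5,1,20],"angular":[0,0,0]},{"fingers":15,"delta_pos":[1.5,1,40],"angular":[0,0,0]},{"fingers":15,"delta_pos":[1.5,1,50],"angular":[0,0,0]},{"fingers":15,"delta_pos":[1.5,1,56],"angular":[0,0,0]},{"fingers":15,"delta_pos":[1.5,1,62],"angular":[0,0,0]},{"fingers":15,"delta_pos":[1.5,1,67],"angular":[0,0,0]},{"fingers":15,"delta_pos":[1.5,1,71],"angular":[0,0,0]},{"fingers":15,"delta_pos":[1.5,1,74],"angular":[0,0,0]},{"fingers":15,"delta_pos":[1.5,1,76],"angular":[0,0,0]},{"fingers":15,"delta_pos":[1.5,1,76],"angular":[0,0,0]}])

```text
clock: 4.85
tool_pos: [0.5327, -0.0031, 0.0645]
orientation: [-180.0, -0.0, 180.0]
force: [0.7, 0.1, -0.4]
opening: 0.0248
gripper_force: 30.0
```

Request:
apply_moves(deltas=[{"fingers":15,"delta_pos":[0,0,1],"angular":[0,0,0]},{"fingers":15,"delta_pos":[0,0,2],"angular":[0,0,0]},{"fingers":15,"delta_pos":[0,0,3],"angular":[0,0,0]},{"fingers":15,"delta_pos":[0,0,3.5],"angular":[0,0,0]},{"fingers":15,"delta_pos":[0,0,3.5],"angular":[0,0,0]}])

```text
clock: 5.35
tool_pos: [0.5328, -0.0032, 0.061]
orientation: [-180.0, -0.0, 180.0]
force: [-0.6, 1.3, -0.8]
opening: 0.0244
gripper_force: 30.0
```

Request:
apply_moves(deltas=[{"fingers":15,"delta_pos":[0,0,0.7],"angular":[0,0,0]},{"fingers":15,"delta_pos":[0,0,1.2],"angular":[0,0,0]},{"fingers":15,"delta_pos":[0,0,1.2],"angular":[0,0,0]},{"fingers":15,"delta_pos":[0,0,1.2],"angular":[0,0,0]}])

```text
clock: 5.75
tool_pos: [0.5329, -0.0031, 0.0604]
orientation: [180.0, 0.0, 180.0]
force: [-2.8, 0.8, 4.4]
opening: 0.0246
gripper_force: 30.0
```

It made contact at the expected height. I'll release, rise and look.

Request:
apply_moves(deltas=[{"fingers":32,"delta_pos":[0,0,0],"angular":[0,0,0]},{"fingers":40,"delta_pos":[0,0,0],"angular":[0,0,0]},{"fingers":45,"delta_pos":[0,0,0],"angular":[0,0,0]},{"fingers":45,"delta_pos":[0,0,0],"angular":[0,0,0]},{"fingers":45,"delta_pos":[0,0,-20],"angular":[0,0,0]},{"fingers":45,"delta_pos":[0,0,-60],"angular":[0,0,0]},{"fingers":45,"delta_pos":[0,0,-100],"angular":[0,0,0]},{"fingers":0,"delta_pos":[0,0,-120],"angular":[0,0,0]},{"fingers":0,"delta_pos":[0,0,-120],"angular":[0,0,0]}])

```text
clock: 6.65
tool_pos: [0.5347, -0.0028, 0.1834]
orientation: [179.9, 0.3, 180.0]
force: [0.5, 0.4, -1.8]
opening: 0.0339
gripper_force: 0.0
```

Run:
```python
from h import *
import cv2
o=ctrl.get_obs();print(o["clock"],o["tool_pos"],o["opening"])
T=wristT();p=ctrl.camera_params("wrist");im=ctrl.snapshot("wrist");s=ctrl.snapshot("side")
f=lambda im,x,y,w,h,k:cv2.resize(im[y:y+h,x:x+w,::-1],None,fx=k,fy=k,interpolation=cv2.INTER_CUBIC)
a=f(im,200,90,160,120,2.5*1);b=f(s,285,170,80,60,5)
cv2.imwrite("pics/w4.png",np.hstack([a,b]))
def pr(P):
    c=np.linalg.inv(T)@np.r_[P,1];return ((p["cx"]+p["fx"]*c[0]/-c[2]-200)*2.5,(p["cy"]-p["fy"]*c[1]/-c[2]-90)*2.5)
print(pr([.532,-.003,.08]),pr([.532,-.003,.057]),pr([.48,-.068,.085]))
```

```text
6.65 [ 0.5347 -0.0028  0.1834] 0.033878290148044894
(np.float64(299.936953846709), np.float64(259.3358010409164)) (np.float64(299.7860980315737), np.float64(243.97237009333253)) (np.float64(110.5664163906993), np.float64(117.19312637484613))
```

View pics/w4.png

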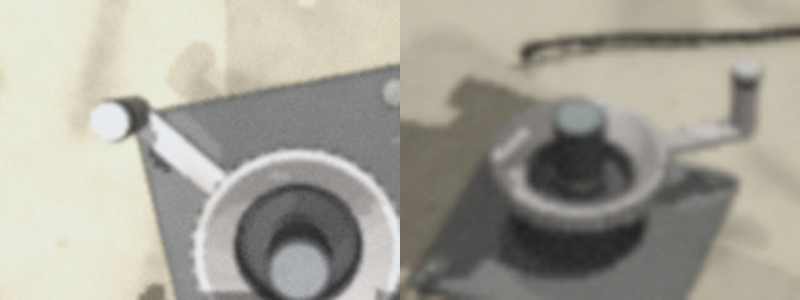

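The cell sits centred in the bore: tube top at (300,265), ring centre column about 299. The pin top is at (109,121), as predicted. I'll straddle the pin with the fingers along the tangent (yaw 231°).

Request:
apply_moves(deltas=[{"fingers":40,"delta_pos":[10,-11,0],"angular":[0,0,-8.5]},{"fingers":40,"delta_pos":[20,-22,5],"angular":[0,0,-17]},{"fingers":40,"delta_pos":[30,-35,15],"angular":[0,0,-25.5]},{"fingers":40,"delta_pos":[40,-50,25],"angular":[0,0,-34]},{"fingers":40,"delta_pos":[48,-60,35],"angular":[0,0,-42.5]},{"fingers":40,"delta_pos":[53,-65,45],"angular":[0,0,-51]},{"fingers":40,"delta_pos":[53,-65,60],"angular":[0,0,-51]},{"fingers":40,"delta_pos":[53,-65,60],"angular":[0,0,-51]},{"fingers":40,"delta_pos":[53,-65,60],"angular":[0,0,-51]}])

```text
clock: 7.65
tool_pos: [0.4792, -0.0683, 0.1192]
orientation: [179.9, -0.1, -129.1]
force: [0.0, 0.1, -0.3]
opening: 0.0396
gripper_force: 0.0
```

Run:
```python
from h import *
import cv2
o=ctrl.get_obs();print(o["clock"],o["tool_pos"],o["orientation"],o["joint_pos"],o["opening"])
im=ctrl.snapshot("wrist")
cv2.imwrite("pics/w5.png",im[:,:,::-1])
print(delta([.480,-.068,.060],-129))
```

```text
7.65 [ 0.4792 -0.0683  0.1192] [ 179.929    -0.1042 -129.0674] [ 15.2343   8.502  -31.2712   0.0041 -50.3528 -54.3044] 0.03956050454711163
(array([-0.3249, -0.1385, 59.7148]), array([ 0.0242, -0.0496, -0.0513]))
```

View pics/w5.png

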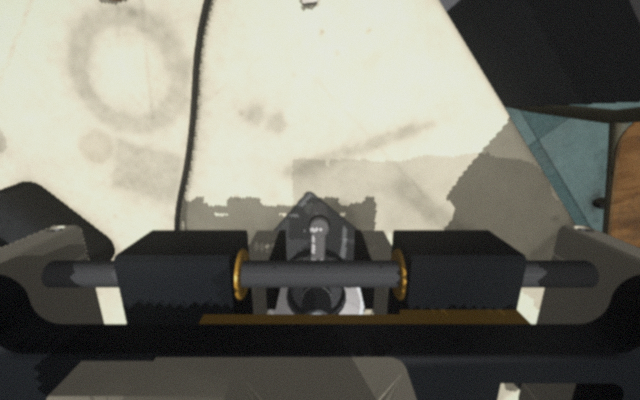

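The pin top, at about (319,230), is centred between the fingers. I'll descend and close to 18 mm.

Request:
apply_moves(deltas=[{"fingers":40,"delta_pos":[0,0,20],"angular":[0,0,0]},{"fingers":40,"delta_pos":[0,0,40],"angular":[0,0,0]},{"fingers":40,"delta_pos":[0,0,53],"angular":[0,0,0]},{"fingers":40,"delta_pos":[0,0,58],"angular":[0,0,0]},{"fingers":40,"delta_pos":[0,0,58],"angular":[0,0,0]},{"fingers":18,"delta_pos":[0,0,58],"angular":[0,0,0]},{"fingers":18,"delta_pos":[0,0,58],"angular":[0,0,0]},{"fingers":18,"delta_pos":[0,0,58],"angular":[0,0,0]},{"fingers":18,"delta_pos":[0,0,58],"angular":[0,0,0]}])

```text
clock: 8.6
tool_pos: [0.48, -0.0681, 0.0623]
orientation: [-180.0, 0.0, -129.0]
force: [-0.0, 0.6, -0.4]
opening: 0.0187
gripper_force: 0.0
```

Run:
```python
from h import *
o=ctrl.get_obs();print(o["clock"],o["tool_pos"],o["opening"],o["force"])
r=R.from_euler("xyz",o["orientation"],degrees=True)
C=np.array([.5332,-.0032]);d=o["tool_pos"][:2]-C;rad=np.hypot(*d);th=np.arctan2(d[1],d[0]);print(rad,np.degrees(th))
for a in range(4,92,4):
    t=th-np.radians(a);g=np.r_[C+.0845*np.array([np.cos(t),np.sin(t)]),o["tool_pos"][2]]
    print(a,np.round(1000*r.inv().apply(g-o["tool_pos"]),1))
```

```text
8.6 [ 0.48   -0.0681  0.0623] 0.018673436228448418 [-0.0185  0.596  -0.3572]
0.08389724765191149 -129.34919768351293
4 [ 0.4  5.9 -0. ]
8 [-0.3 11.8 -0. ]
12 [-1.3 17.6 -0. ]
16 [-2.8 23.3 -0. ]
20 [-4.7 28.9 -0. ]
24 [-6.9 34.3 -0. ]
28 [-9.5 39.6 -0. ]
32 [-12.5  44.7  -0. ]
36 [-15.8  49.6  -0. ]
40 [-19.5  54.2  -0. ]
44 [-23.4  58.6  -0. ]
48 [-27.7  62.6  -0. ]
52 [-32.2  66.4  -0. ]
56 [-37.   69.9  -0. ]
60 [-42.  73.  -0.]
64 [-47.3  75.7  -0. ]
68 [-52.7  78.1  -0. ]
72 [-58.2  80.   -0. ]
76 [-63.9  81.6   0. ]
80 [-69.7  82.8   0. ]
84 [-75.5  83.6   0. ]
88 [-81.4  84.    0. ]
```

Request:
apply_moves(deltas=[{"fingers":18,"delta_pos":[0,6,0],"angular":[0,0,4]},{"fingers":18,"delta_pos":[-0.5,12,0],"angular":[0,0,8]},{"fingers":18,"delta_pos":[-1.5,17.5,0],"angular":[0,0,12]},{"fingers":18,"delta_pos":[-3,23.5,0],"angular":[0,0,16]},{"fingers":18,"delta_pos":[-4.5,29,0],"angular":[0,0,20]},{"fingers":18,"delta_pos":[-7,34.5,0],"angular":[0,0,24]},{"fingers":18,"delta_pos":[-9.5,39.5,0],"angular":[0,0,28]},{"fingers":18,"delta_pos":[-12.5,44.5,0],"angular":[0,0,32]},{"fingers":18,"delta_pos":[-16,49.5,0],"angular":[0,0,36]},{"fingers":18,"delta_pos":[-19.5,54,0],"angular":[0,0,40]}])

```text
clock: 9.6
tool_pos: [0.4505, -0.0187, 0.0623]
orientation: [-180.0, 0.1, -169.2]
force: [1.7, -0.8, -0.1]
opening: 0.0179
gripper_force: 0.6
```

Run:
```python
from h import *
r=R.from_euler("xyz",[180,0,-169],degrees=True)
# commanded pose at 40 deg; further shifts in its axes
C=np.array([.5332,-.0032]);th0=np.radians(-129.35)
g=lambda a:np.r_[C+.0845*np.array([np.cos(th0-np.radians(a)),np.sin(th0-np.radians(a))]),0]
for a in range(44,93,4):print(a-40,np.round(1000*r.inv().apply(g(a)-g(40)),1))
print(ctrl.get_obs())
```

```text
4 [-0.2  5.9  0. ]
8 [-0.9 11.8  0. ]
12 [-2.  17.6  0. ]
16 [-3.4 23.3  0. ]
20 [-5.3 28.9  0. ]
24 [-7.5 34.3  0. ]
28 [-10.1  39.6   0. ]
32 [-13.1  44.7   0. ]
36 [-16.4  49.6   0. ]
40 [-20.1  54.2   0. ]
44 [-24.1  58.6   0. ]
48 [-28.3  62.6   0. ]
52 [-32.9  66.4   0. ]
{'clock': 9.6, 'joint_pos': array([  22.8119,   10.0146,  -39.1892,    0.0254,  -40.7274, -102.0181]), 'qvel': array([  7.8846,  -1.2987,  -1.7257,   0.0134,   0.4218, -47.5681]), 'tau': array([ -0.4571, -34.4281,  19.8476,   4.375 ,  -0.3307,   1.3629]), 'tool_pos': array([ 0.4505, -0.0187,  0.0623]), 'orientation': array([-179.9981,    0.0707, -169.187 ]), 'force': array([ 1.665 , -0.8304, -0.1159]), 'moment': array([-0.3725, -0.4526,  0.0189]), 'gripper_force': 0.6116636842489243, 'opening': 0.017916817931853096}
```

Request:
apply_moves(deltas=[{"fingers":18,"delta_pos":[0,6,0],"angular":[0,0,4]},{"fingers":18,"delta_pos":[-1,12,0],"angular":[0,0,8]},{"fingers":18,"delta_pos":[-2,17.5,0],"angular":[0,0,12]},{"fingers":18,"delta_pos":[-3.5,23.5,0],"angular":[0,0,16]},{"fingers":18,"delta_pos":[-5.5,29,0],"angular":[0,0,20]},{"fingers":18,"delta_pos":[-7.5,34.5,0],"angular":[0,0,24]},{"fingers":18,"delta_pos":[-9,37,0],"angular":[0,0,26]},{"fingers":18,"delta_pos":[-10,39.5,0],"angular":[0,0,28]},{"fingers":18,"delta_pos":[-10,39.5,0],"angular":[0,0,28]}])

```text
clock: 10.5
tool_pos: [0.4525, 0.0219, 0.0621]
orientation: [180.0, 0.0, 163.0]
force: [0.1, -0.1, 0.1]
opening: 0.0179
gripper_force: 0.0
```

Run:
```python
from h import *
r=R.from_euler("xyz",[180,0,163],degrees=True)
C=np.array([.5332,-.0032]);th0=np.radians(-129.35)
g=lambda a:np.r_[C+.0845*np.array([np.cos(th0-np.radians(a)),np.sin(th0-np.radians(a))]),0]
for a in range(70,90,2):print(a-68,np.round(1000*r.inv().apply(g(a)-g(68)),1))
o=ctrl.get_obs();print(o["joint_pos"],o["force"],o["tool_pos"])
```

```text
2 [-0.1  2.9  0. ]
4 [-0.2  5.9  0. ]
6 [-0.5  8.8  0. ]
8 [-0.9 11.8  0. ]
10 [-1.4 14.7  0. ]
12 [-2.  17.6  0. ]
14 [-2.6 20.4  0. ]
16 [-3.4 23.3  0. ]
18 [-4.3 26.1  0. ]
20 [-5.3 28.9  0. ]
[  27.8216   10.2537  -38.8998    0.0032  -40.8232 -134.87  ] [ 0.0767 -0.1477  0.1309] [0.4525 0.0219 0.0621]
```

Next, 1–1.5 mm steps with the force watched.

Request:
apply_moves(deltas=[{"fingers":18,"delta_pos":[0,1.5,0],"angular":[0,0,1]},{"fingers":18,"delta_pos":[0,3,0],"angular":[0,0,2]},{"fingers":18,"delta_pos":[0,4.5,0],"angular":[0,0,3]},{"fingers":18,"delta_pos":[0,6,0],"angular":[0,0,4]},{"fingers":18,"delta_pos":[-0.5,7.5,0],"angular":[0,0,5]},{"fingers":18,"delta_pos":[-0.5,9,0],"angular":[0,0,6]}])

```text
clock: 11.1
tool_pos: [0.4554, 0.0302, 0.0618]
orientation: [-180.0, -0.0, 156.9]
force: [0.5, -0.1, -0.4]
opening: 0.0184
gripper_force: 0.5
```

Request:
apply_moves(deltas=[{"fingers":18,"delta_pos":[0,1.5,0],"angular":[0,0,1]},{"fingers":18,"delta_pos":[0,3,0],"angular":[0,0,2]}])

```text
clock: 11.3
tool_pos: [0.4566, 0.033, 0.0618]
orientation: [-180.0, -0.0, 154.9]
force: [-0.1, -0.8, -0.0]
opening: 0.0178
gripper_force: 0.5
```

Request:
apply_moves(deltas=[{"fingers":18,"delta_pos":[0,1.5,0],"angular":[0,0,1]},{"fingers":18,"delta_pos":[0,3,0],"angular":[0,0,2]},{"fingers":18,"delta_pos":[0,3,0],"angular":[0,0,2]}])

```text
clock: 11.6
tool_pos: [0.4581, 0.0359, 0.0618]
orientation: [180.0, 0.0, 152.9]
force: [-1.1, 0.5, -0.2]
opening: 0.018
gripper_force: 0.1
```

Request:
apply_moves(deltas=[{"fingers":18,"delta_pos":[0,1.5,0],"angular":[0,0,1]},{"fingers":18,"delta_pos":[0,3,0],"angular":[0,0,2]},{"fingers":18,"delta_pos":[0,3,0],"angular":[0,0,2]}])

```text
clock: 11.9
tool_pos: [0.4594, 0.0385, 0.0619]
orientation: [180.0, 0.0, 150.9]
force: [-0.7, -0.1, -0.4]
opening: 0.0178
gripper_force: 0.1
```

Request:
apply_moves(deltas=[{"fingers":18,"delta_pos":[0,1.5,0],"angular":[0,0,1]},{"fingers":18,"delta_pos":[0,3,0],"angular":[0,0,2]},{"fingers":18,"delta_pos":[0,3,0],"angular":[0,0,2]}])

```text
clock: 12.2
tool_pos: [0.4609, 0.0411, 0.0619]
orientation: [180.0, 0.0, 148.9]
force: [-0.5, -0.0, 0.2]
opening: 0.0182
gripper_force: 0.1
```

Request:
apply_moves(deltas=[{"fingers":18,"delta_pos":[0,1,0],"angular":[0,0,1]},{"fingers":18,"delta_pos":[0,2,0],"angular":[0,0,1.5]},{"fingers":18,"delta_pos":[0,2,0],"angular":[0,0,1.5]}])

```text
clock: 12.5
tool_pos: [0.4614, 0.042, 0.0618]
orientation: [-179.9, -0.0, 147.4]
force: [-0.5, -4.8, 1.8]
opening: 0.0178
gripper_force: 2.0
```

Run:
```python
from h import *
import cv2
o=ctrl.get_obs();print(o["clock"],o["force"],o["moment"],o["joint_pos"])
t=ctrl.snapshot("top");s=ctrl.snapshot("side")
f=lambda im,x,y,w,h,k:cv2.resize(im[y:y+h,x:x+w,::-1],None,fx=k,fy=k,interpolation=cv2.INTER_CUBIC)
cv2.imwrite("pics/s6.png",cv2.convertScaleAbs(np.hstack([f(t,260,155,80,60,5),f(s,285,165,80,60,5)]),alpha=1.3))
```

```text
12.5 [-0.5209 -4.7502  1.7965] [-1.7778 -0.0165  0.0117] [  29.685    11.2233  -37.6379    0.0439  -41.2154 -152.2903]
```

View pics/s6.png

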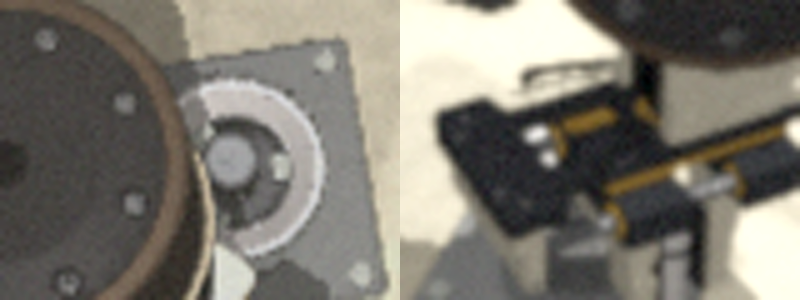

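The force rose to about 5 N and the tool stopped following, so the ring is at its stop. The jaws show over the flange at (280,165), (207,130) and (235,215). I'll back off, open and rise.

Request:
apply_moves(deltas=[{"fingers":30,"delta_pos":[0,-2,0],"angular":[0,0,0]},{"fingers":40,"delta_pos":[0,-2,0],"angular":[0,0,0]},{"fingers":40,"delta_pos":[0,-2,0],"angular":[0,0,0]},{"fingers":40,"delta_pos":[0,-2,-20],"angular":[0,0,0]},{"fingers":40,"delta_pos":[0,-2,-50],"angular":[0,0,0]},{"fingers":40,"delta_pos":[0,20,-90],"angular":[0,0,0]},{"fingers":40,"delta_pos":[0,60,-120],"angular":[0,0,0]},{"fingers":40,"delta_pos":[0,100,-140],"angular":[0,0,0]},{"fingers":40,"delta_pos":[0,140,-140],"angular":[0,0,0]},{"fingers":40,"delta_pos":[0,140,-140],"angular":[0,0,0]}])

```text
clock: 13.6
tool_pos: [0.5396, 0.1645, 0.2021]
orientation: [179.9, 0.1, 147.6]
force: [-0.4, -0.9, -1.0]
opening: 0.0403
gripper_force: 0.0
```

Run:
```python
from h import *
import cv2
o=ctrl.get_obs();print(o["clock"],o["force"],o["tool_pos"])
t=ctrl.snapshot("top");s=ctrl.snapshot("side")
f=lambda im,x,y,w,h,k:cv2.resize(im[y:y+h,x:x+w,::-1],None,fx=k,fy=k,interpolation=cv2.INTER_CUBIC)
cv2.imwrite("pics/s7.png",cv2.convertScaleAbs(np.hstack([f(t,260,155,80,60,5),f(s,285,165,80,60,5)]),alpha=1.3))
```

```text
13.6 [-0.3881 -0.9308 -0.9821] [0.5396 0.1645 0.2021]
```

View pics/s7.png

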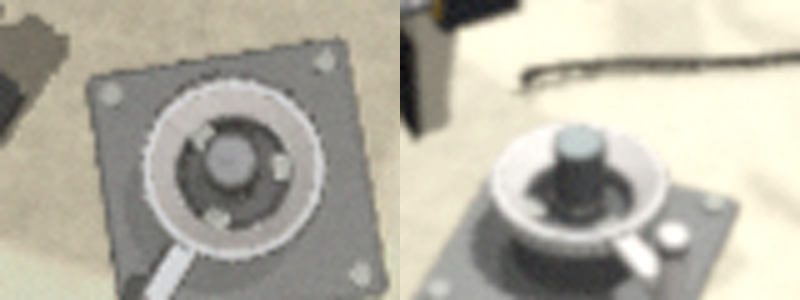

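The cell stands upright and centred at (232,160), the three jaws are in, and the lever has swung to the robot's left. The robot is clear, so I'm handing in.

```bash
python3 -c "
from plant import ctrl
print(ctrl.close_job())"
```

```text
the job is handed in; nothing more can be done
None
```

The job is handed in at about 13.7 s: the middle-sized cell sits upright in the bore, the ring is turned clockwise to its stop with all three jaws over the flange, and the robot is clear (the hand-in gave no verdict).

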